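# Hang the oxygen bomb on the sprung lift

## Task

Take the black handle of the bench lift, draw its sprung hook down against the pull, and feel the hook in under the bar of the oxygen bomb's bail until the bar snaps in behind the hook's gate, without forcing it. Then ease the hook up by hand, never letting it fly, until it is fully up and carries the bomb hanging still and clear of its holder with the gate shut, and let go; leave the other things on the bench where they are.

Things in the scene. Friction and masses are not known exactly. Their poses are not given: they have to be found in the camera images.
- column_foot (a point): Foot of the bench lift: this point is on the bench on the axis of its upright column (aluminium tube 28 mm thick, black cap 42 mm thick, top at z = 0.39 m, grey foot plate 150 x 160 mm). The column stands beyond and to the right of the hook as seen from the robot. Its own -x axis is where the jib points at jib 0; z up.
- carriage (a joint): How far the jib is drawn down the column (m): 0 hook fully up, 0.125 at the lower stop. A spring in the column pulls it up with about 9.5 N at the top and 12.5 N at the bottom (jib's weight taken off; friction 0.6 N), more than the bomb's weight (0.45 to 0.72 kg). Let go, it flies up; it must be eased up, slower than 0.3 m/s.
- jib (a joint): Swing of the jib about the column axis (rad), -1.0 to 0.9. As it grows the hook's end goes to the lift's own +y side (away from the robot and to its left). It stays where it is left (friction 0.4 N at the hook).
- handle (a point): Centre of the upright black handle fixed on the jib's end, 178 mm from the column axis: 24 mm thick, its top 21 mm above this point, a steel guard disc 44 mm wide 24 mm below it. The jib (22 mm wide) runs from there to the column. Grip from above, fingers closing across the jib. Its frame turns with the jib: -x away from the column, +y the side where the hook opens, z up.
- hook_seat (a point): Middle of the bail's bar when it hangs in the hook; 104 mm straight below handle, same axes; 0.236 m above the bench at carriage 0. The hook is a J of 7 mm steel rod in its own y-z plane: the bowl reaches 10 mm below this point and 17 mm to -y, the tip stands on the +y side (centre 15.5 mm out, top 20 mm above this point). A sprung gate closes its mouth.
- gate (a joint): Gate of the hook (rad): 0 shut on the tip, 0.45 folded in. With the bar 25 to 38 mm above the seat, move the hook to its +y under the bar: the bar meets the gate 6 to 12 mm out on +y and folds it in with 1 to 4 N until it is 2 mm out, where the gate is on its stop and the push turns stiff. Raise the hook then: the bar slips past the gate's end into the seat and the gate springs shut.
- bomb_base (a point): Oxygen bomb, a steel cylinder 56 mm thick, 103 mm tall without its bail, with a knurled nut 64 mm thick on top. This point is the middle of its underside, 10 mm above the bench when in its holder. It must come straight up out of the holder. Its own x axis is the direction of the bail's bar; z up.
- bail_pivot (a point): On the bomb's axis, level with the pivots of its U-shaped bail of 6 mm steel rod (92 mm above the underside). The bail's legs stand 36 mm out along the bomb's +x and -x and carry a level bar along x, straight for 56 mm, its centre 66 mm from the pivots. The bail leans stiffly at an unmeasured angle, see bomb.
- bomb: The bomb with its bail; origin and axes as bomb_base. The bail's pivots are stiff (over 30 N at the bar) and it stays at the lean it was left at, up to 0.45 rad either way: the bar is up to 29 mm to the bomb's +y or -y of upright and up to 7 mm lower. The lean is not measured: find it by touch or sight. Upright, the bar's centre would be 0.168 m above the bench.
- bomb_top (a point): Middle of the top face of the bomb's nut, 103 mm above its underside. Brass fittings up to 6 mm high stand on it. In the holder the bomb can rock a little, some millimetres at the bar.
- hook: The steel hook with its gate, under the jib's end; origin and axes as hook_seat. Hook, gate and bail are light parts and must not be loaded with more than 15 N, sideways or up.
- holder: Bomb holder bolted to the bench: slippery white nylon cup 70 mm thick on a round aluminium foot 104 mm wide; rim 55 mm and floor 10 mm above the bench; bore 57.5 mm, so the bomb stands 45 mm deep in it with about 0.8 mm play all round. Origin on the bench under its middle.
- spare_nut: Spare nut, a steel ring 64 mm wide and 25 mm high, on the bench near the holder. Origin under its middle.
- bucket: Empty steel calorimeter bucket, 116 mm wide and 115 mm tall. Origin under its middle.
- beaker: Glass beaker, 68 mm wide and 85 mm tall. Origin under its middle.
- jar: Amber jar with a black lid, 60 mm wide and 100 mm tall, by the lift. Origin under its middle.
- wrench: Dark wrench about 180 mm long lying on the bench. Origin under its middle.
- fuse_box: Small brass box 90 x 50 x 32 mm. Origin under its middle.
There are look-alikes about, which are no part of the job. Leave any blue, brown or orange look-alike of the bomb alone.

How it is judged (in metres and radians):
On the way:
1. the drawn-down hook, with its gate shut, takes the bomb's weight and lifts it off the floor of the holder (height (world z) of bomb_base above 0.015 m and value of joint carriage above 0.02 m and value of joint gate below 0.15 rad and contact force between hook and anything else above 2 N), for 0.1 s.
At the end, for the whole second after the job is handed in: The hook is up within 8 mm of its top stop, its gate shut (within 0.15 rad), the bomb hangs from it below the hook (within 40 mm sideways), its underside over 60 mm above the bench, not touching the holder, leaning less than 0.45 rad and swinging slower than 0.06 m/s; the handle is let go (value of joint carriage below 0.008 m and value of joint gate below 0.15 rad and height (world z) of bomb_base above 0.06 m and contact force between bomb and holder below 0.2 N and contact force between hook and anything else above 2 N and horizontal distance between bomb_top and hook_seat below 0.04 m and linear speed of bomb below 0.06 m/s and angle between bomb_base's own z axis and vertical below 0.45 rad).
It fails at once if the hook is forced: more than 15 N between the hook with its gate and what it touches (contact force between hook and anything else above 15 N).
It fails at once if the hook flies up: faster than 0.3 m/s (velocity of joint carriage below -0.3 m/s).
It fails at once if another thing on the bench is moved by more than 30 mm (distance of any of spare_nut, bucket, beaker, jar, wrench, fuse_box from where it was at the start of the episode above 0.03 m).
It also fails if it takes over 70 s, if anything falls off the work surface, if the arm or the gripper's body presses on something with over 40 N, if the wrist force passes 120 N, or if a joint passes its speed limit or range.

## Robot

A 7-joint arm with a two-finger parallel gripper is mounted at the origin on the work surface. World frame = base frame: x ahead of the robot, y to its left, z up, the work surface at z = 0. Lengths are in mm, angles in rad, forces in N, time in s.
With the tool pointing down it reaches from about 400 to 925 mm from the base axis. Payload 5.6 kg.
Tool frame: the origin (TCP) lies midway between the tips of the shut fingers; the grasp point (between the pads) lies 19 mm behind it; z points along the fingers, x is the direction in which the jaws open and shut, and the axes are right-handed (so a half turn about z gives the same grasp; the last joint's range is limited). The gripper opens to 85 mm and grips with 20 to 120 N. Pads are 22 mm wide; open, the fingers measure 114 mm over their backs; the gripper's body (76 mm by 85 mm) begins 54 mm behind the grasp point. The pads swing forward as they close: fully open they stand 13 mm farther back than shut.
Start: joints at [-1.184, 0.468, -0.012, 1.603, 0.006, 1.071, -0.056], TCP at [270.887, 590.871, 231.29] pointing down, gripper open.
Joint ranges: [-2.53, 2.53], [-0.31, 2.02], [-1.57, 1.55], [0.28, 2.44], [-1.29, 4.43], [0.15, 1.84], [-2.92, 2.92]. Speed limits (rad/s): [2.57, 2.57, 3.14, 3.14, 3.14, 3.14, 3.14].

## Interface

Orientations are given as a rotation vector (axis times angle).
In Python, from workcell import env, get_image, get_calibration gives the robot as it stands. The module is installed in compiled form; this text tells all that it offers.
- The arm moves only by the shell command python3 -m handwheel 'ROWS' [FORCE]. ROWS is JSON, a list of rows, each an object of numbers: "claw": the opening, from -1 (shut) to 1 (fully open), so that 0 is half open; "x", "y", "z": the shift along the tool's x, y, z in mm; "twist": the turn about the tool's z in degrees. A call has exactly 5 rows; each row shifts and turns the commanded pose from where the row before left it, along the tool's axes as they then stand; what a row does not reach is not made up. A row lasts 1/8 s, in which the tool goes at most 62.5 mm and 10.7 degrees, less where a joint would pass 70% of its speed; a pose out of reach is approached as far as the arm can. A call with a gripper value outside its range is refused whole. The fingers move at their own pace and stop on an object; FORCE is the grip in N (left out, the last holds). Time passes only in rows, so rows that do not move let the fingers close, or fill a call up. It gives the time, the measured TCP pose, the force and the opening at its end, in the units of the state.
- env.get_state(): the state, without advancing time (a new reading comes with each control period).
- get_image(name): name is "scene" or "side" or "wrist"; returns the picture (384x512x3 uint8, blue, green, red); there is no depth.
- get_calibration(name): a dict with "mtx" (3x3 intrinsics, pixels), "camera_from_world" (4x4, takes a point from world to camera coordinates); the wrist camera has in their place "hand_eye" (4x4, takes a point from camera to tool coordinates, whose origin is the TCP and whose axes are the tool frame's). Camera axes: x right, y up, looking along -z (the intrinsics and any distortion apply to the point x, -y, -z); pixel columns grow to the right and rows downward; lengths in mm; the calibration is good to about 2 mm. A picture is of the moment at which its call begins: read the wrist's pose just before it. get_calibration takes no time and is no camera call.
- env.hand_in(): hands the job in, once; it reports no verdict.
The state is a dict: "clock": time; "qpos": joint angles; "dq": joint speeds; "effort": joint torques, N m; "ee_pos": TCP position; "orientation": TCP orientation; "ft_force": force on the tool from outside, world axes, zero at the start; "torque": the same for the moment, N m; "gripper_width": finger opening in mm.
Only numpy, scipy, OpenCV 4.12 (cv2) and the standard library are available. Lean on these libraries where they do the work, as an engineer would, in place of code of your own. Each camera call takes 0.05 s, during which the arm holds its last target. There are 200 camera calls.

## Working session

There is one attempt and no reset: what is moved stays moved. The work goes in short steps, Python scripts to look and compute and a shell command to move; the robot and the scene stay as the last step left them, time stands still between calls to the robot, and variables do not carry over. Pictures are saved under pics/ and viewed, about 8 in all and at most 12, crops included, and the job is handed in when it is done.

```bash
mkdir -p pics; cat > h.py <<'E'
import numpy as np, cv2
from workcell import env, get_image, get_calibration
from scipy.spatial.transform import Rotation as R
def proj(n,P):
    c=get_calibration(n);T=np.array(c["camera_from_world"]);K=np.array(c["mtx"])
    p=(T[:3,:3]@np.atleast_2d(P).T+T[:3,3:4]).T; q=(K@np.c_[p[:,0],-p[:,1],-p[:,2]].T).T
    return q[:,:2]/q[:,2:]
def ray(n,uv):
    c=get_calibration(n);T=np.array(c["camera_from_world"]);K=np.array(c["mtx"])
    d=np.linalg.inv(K)@[uv[0],uv[1],1]; d=np.array([d[0],-d[1],-d[2]])
    return -T[:3,:3].T@T[:3,3], T[:3,:3].T@d
def atz(n,uv,z):
    o,d=ray(n,uv); return o+d*(z-o[2])/d[2]
def tri(obs):
    A=np.zeros((3,3));b=np.zeros(3)
    for n,uv in obs:
        o,d=ray(n,uv);d=d/np.linalg.norm(d);M=np.eye(3)-np.outer(d,d);A+=M;b+=M@o
    p=np.linalg.solve(A,b); return p,[np.round(proj(n,p)[0]-uv,1) for n,uv in obs]
E
python3 - <<'E'
from h import *
np.set_printoptions(precision=3,suppress=True)
s=env.get_state();print(s)
for n in("scene","side"):
    c=get_calibration(n);print(n,c)
    cv2.imwrite(f"pics/{n}0.png",cv2.resize(get_image(n),(800,600),interpolation=cv2.INTER_CUBIC))
print(get_calibration("wrist"))
E
```

```text
{'clock': 0.0, 'qpos': array([-1.184,  0.468, -0.012,  1.604,  0.006,  1.071, -0.056]), 'dq': array([ 0.   ,  0.   , -0.001, -0.   ,  0.   ,  0.001, -0.   ]), 'effort': array([ -0.   , -53.239,   0.022, -25.132,   0.011,   0.008,   0.   ]), 'ee_pos': array([270.638, 590.345, 230.307]), 'orientation': array([ 2.643,  1.696, -0.002]), 'ft_force': array([ 0.237, -0.741,  0.409]), 'torque': array([ 0.017,  0.011, -0.012]), 'gripper_width': 85.78378159924367}
scene {'mtx': array([[409.882,   0.   , 248.759],
       [  0.   , 409.882, 193.999],
       [  0.   ,   0.   ,   1.   ]]), 'camera_from_world': array([[   -0.159,     0.987,     0.009,     5.547],
       [   -0.633,    -0.108,     0.766,   170.613],
       [    0.757,     0.116,     0.642, -1682.255],
       [    0.   ,     0.   ,     0.   ,     1.   ]])}
side {'mtx': array([[370.351,   0.   , 251.637],
       [  0.   , 370.351, 188.647],
       [  0.   ,   0.   ,   1.   ]]), 'camera_from_world': array([[   0.785,   -0.62 ,   -0.019, -341.935],
       [   0.473,    0.578,    0.666, -416.301],
       [  -0.401,   -0.531,    0.746, -870.204],
       [   0.   ,    0.   ,    0.   ,    1.   ]])}
{'mtx': array([[270.306,   0.   , 261.117],
       [  0.   , 270.306, 192.77 ],
       [  0.   ,   0.   ,   1.   ]]), 'hand_eye': array([[   1.   ,   -0.   ,   -0.001,   -0.605],
       [  -0.001,   -0.952,   -0.306,  -77.062],
       [  -0.001,    0.306,   -0.952, -144.204],
       [   0.   ,    0.   ,    0.   ,    1.   ]])}
```

View pics/scene0.png

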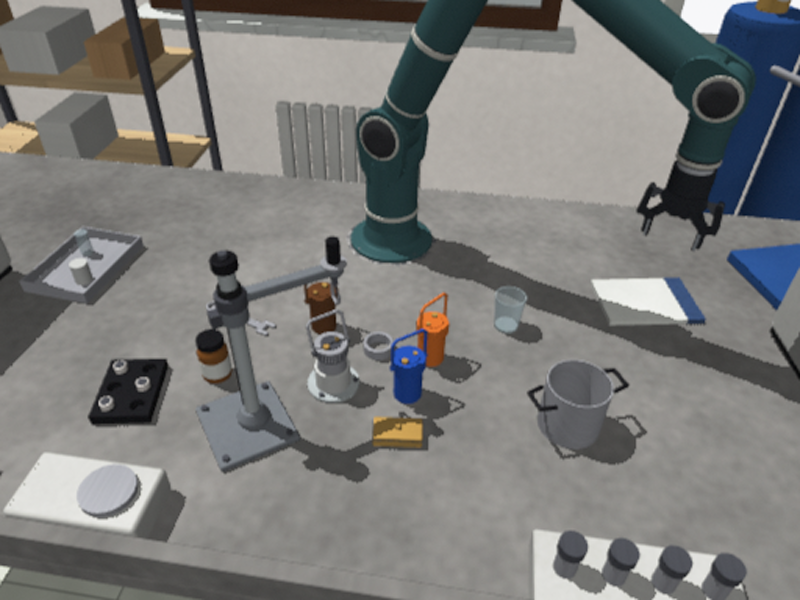

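View pics/side0.png

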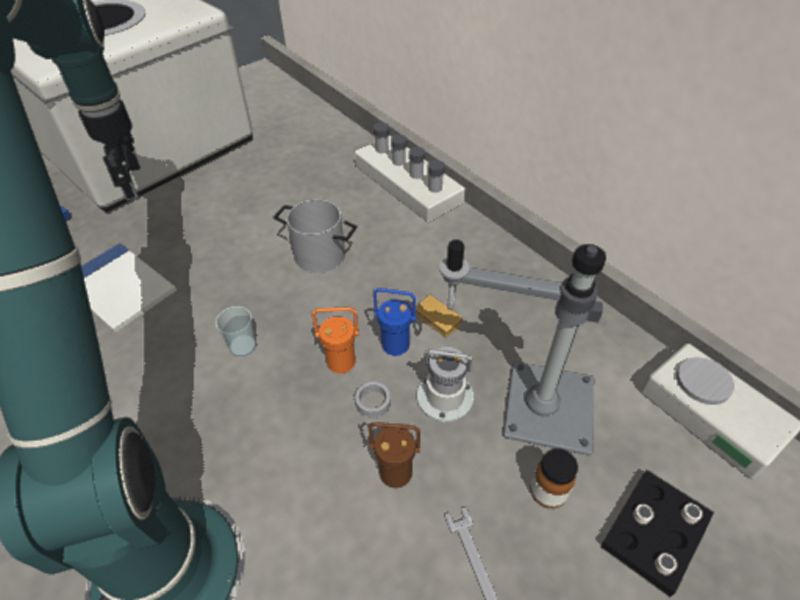

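Pictures 1 and 2. The candidates are the grey-steel one in the white cup (scene 332,360; side 447,375), blue (408,372), orange (433,340) and brown (320,305). The grey one fits because it stands in the nylon holder with its round foot. The handle is at scene (333,250) and side (456,255). One enlarged crop of both views will confirm this.

```bash
python3 - <<'E'
from h import *
a=get_image("scene");b=get_image("side")
cv2.imwrite("pics/s_raw.png",a);cv2.imwrite("pics/d_raw.png",b)
A=cv2.resize(a[145:265,180:260],(400,600),interpolation=cv2.INTER_CUBIC)
B=cv2.resize(b[148:268,255:335],(400,600),interpolation=cv2.INTER_CUBIC)
cv2.imwrite("pics/c1.png",np.hstack([A,B]))
E
```

```text
(no output)
```

View pics/c1.png

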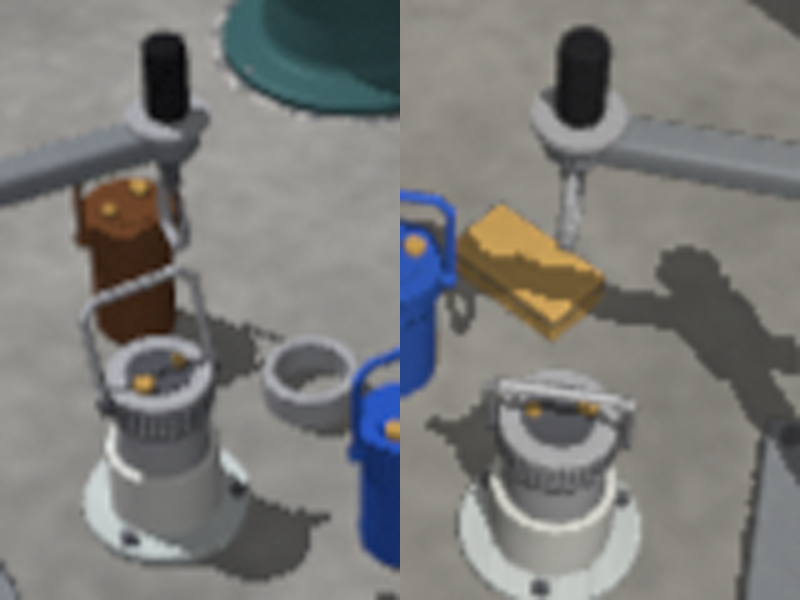

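Picture 3 confirms the grey-steel bomb in the white cup. Crop pixels are: handle top (165,38)|(584,35), bail bar ends (88,312),(186,268)|(632,408),(500,386), and nut top (160,368)|(558,422). I'll triangulate these.

```bash
python3 - <<'E'
from h import *
np.set_printoptions(precision=1,suppress=True)
S=lambda u,v:("scene",np.array([180+u/5-.4,145+v/5-.4]))
D=lambda u,v:("side",np.array([255+(u-400)/5-.4,148+v/5-.4]))
V=lambda n,u,v:(n,np.array([u*.64,v*.64]))
for k,o in dict(handletop=[S(165,38),D(584,35)],barA=[S(88,312),D(632,408)],barB=[S(186,268),D(500,386)],
  nut=[S(160,366),D(558,420)],cap=[V("scene",224,257),V("side",590,252)],hooktip_low=[S(182,260),D(568,245)],
  foot=[V("scene",253,415),V("side",543,402)],disc=[S(165,115),D(583,118)]).items():
    print(k,*tri(o))
print("holder foot z0", atz(*S(166,520),6),atz(*D(550,530),6))
print("rim", atz(*S(165,440),55),atz(*D(553,490),55))
E
```

```text
handletop [544.3 -14.2 363.3] [array([-0.,  0.]), array([-0., -0.])]
barA [535.3 -74.3 159.2] [array([-0.9,  0.3]), array([-1. , -0.5])]
barB [491.5 -25.2 162.9] [array([-0.6,  0.2]), array([-0.6, -0.3])]
nut [525.3 -35.2 113.8] [array([-0.5,  0.2]), array([-0.5, -0.2])]
cap [ 651.2 -155.8  383.5] [array([-0.5,  0.1]), array([-0.6, -0.2])]
hooktip_low [547.  -11.7 218.1] [array([-0.2,  0.1]), array([-0.2, -0.1])]
foot [ 648.7 -160.2   17.2] [array([-0.5,  0.1]), array([-0.5, -0.2])]
disc [544.2 -17.2 314.3] [array([-0.2,  0.1]), array([-0.3, -0.1])]
holder foot z0 [548.2 -30.2   6. ] [526.2 -37.6   6. ]
rim [527.7 -33.1  55. ] [522.4 -40.8  55. ]
```

```bash
python3 - <<'E'
from h import *
np.set_printoptions(precision=1,suppress=True)
V=lambda n,u,v:(n,np.array([u*.64,v*.64]))
print("browntop",*tri([V("scene",320,287),V("side",395,440)]))
E
python3 -m handwheel '[{"claw":1,"z":-50,"twist":7.2},{"claw":1,"z":-50,"twist":7.2},{"claw":1,"z":-50,"twist":7.2},{"claw":1,"z":-50,"twist":7.2},{"claw":1,"z":0}]' 60
cat >> h.py <<'E'
def plan(tgt,ang=None):
    "tool-frame shift (at present orientation) to world target; twist to bring tool x to heading ang (deg)"
    s=env.get_state();M=R.from_rotvec(s["orientation"]).as_matrix();p=s["ee_pos"]
    h=np.degrees(np.arctan2(M[1,0],M[0,0]))
    print("clk %.2f"%s["clock"],"pos",np.round(p,1),"heading %.1f"%h,"tilt",np.round(M[:,2],3),"F",np.round(s["ft_force"],2),"w %.1f"%s["gripper_width"])
    if tgt is not None: print("shift",np.round(M.T@(np.array(tgt)-p),1),"twist",None if ang is None else round(h-ang,1))
E
python3 -c "
from h import *
plan([544,-15,430],36.6)"
```

```text
browntop [367.9 -93.6 112.2] [array([-0.1,  0. ]), array([-0.1, -0.1])]
clk 0.20 pos [270.8 590.5 230.7] heading 65.4 tilt [-0.    -0.001 -1.   ] F [-0.46  0.88 -0.44] w 85.4
shift [-436.8  500.8 -198.8] twist 28.8schema error: expected keys claw, x, y, z, twist
```

```bash
python3 -m handwheel '[{"claw":1,"x":0,"y":0,"z":-50,"twist":7.2},{"claw":1,"x":0,"y":0,"z":-50,"twist":7.2},{"claw":1,"x":0,"y":0,"z":-50,"twist":7.2},{"claw":1,"x":0,"y":0,"z":-50,"twist":7.2},{"claw":1,"x":0,"y":0,"z":0,"twist":0}]' 60
python3 -c "
from h import *
plan([544,-15,430],36.6)"
```

```text
clock: 0.82
ee_pos: [271.5, 592.2, 436.3]
orientation: [-2.977, -0.983, -0.009]
ft_force: [-0.4, 1.1, 0.6]
gripper_width: 85.6
clk 0.82 pos [271.5 592.2 436.3] heading 36.5 tilt [ 0.003  0.008 -1.   ] F [-0.44  1.07  0.56] w 85.6
shift [-142.6  650.1    2.3] twist -0.1
```

```bash
python3 -m handwheel '[{"claw":1,"x":-11,"y":50,"z":0,"twist":0},{"claw":1,"x":-11,"y":50,"z":0,"twist":0},{"claw":1,"x":-11,"y":50,"z":0,"twist":0},{"claw":1,"x":-11,"y":50,"z":0,"twist":0},{"claw":1,"x":-11,"y":50,"z":0,"twist":0}]' >/dev/null
python3 -m handwheel '[{"claw":1,"x":-11,"y":50,"z":0,"twist":0},{"claw":1,"x":-11,"y":50,"z":0,"twist":0},{"claw":1,"x":-11,"y":50,"z":0,"twist":0},{"claw":1,"x":-11,"y":50,"z":0,"twist":0},{"claw":1,"x":-11,"y":50,"z":0,"twist":0}]' 
python3 -c "
from h import *
plan([544,-15,430],36.6)"
```

```text
clock: 2.08
ee_pos: [480.4, 122.1, 430.2]
orientation: [2.982, 0.987, -0.002]
ft_force: [-0.3, 0.5, -1.0]
gripper_width: 85.6
clk 2.08 pos [480.4 122.1 430.2] heading 36.6 tilt [-0.001 -0.    -1.   ] F [-0.28  0.51 -1.01] w 85.6
shift [-30.7 148.    0.2] twist 0.0
```

```bash
python3 -m handwheel '[{"claw":1,"x":-10,"y":45,"z":0,"twist":0},{"claw":1,"x":-10,"y":45,"z":0,"twist":0},{"claw":1,"x":-10,"y":45,"z":0,"twist":0},{"claw":1,"x":-1,"y":13,"z":0,"twist":0},{"claw":1,"x":0,"y":0,"z":0,"twist":0}]' 
python3 - <<'E'
from h import *
plan([544,-15,430],36.6)
im=get_image("wrist");cv2.imwrite("pics/w1.png",cv2.resize(im,(640,480)))
s=env.get_state();M=R.from_rotvec(s["orientation"]).as_matrix();c=get_calibration("wrist");H=np.array(c["hand_eye"]);K=np.array(c["mtx"])
for P in ([544,-15,361],[513,-50,165],[650,-158,390]):
    t=M.T@(np.array(P)-s["ee_pos"]);q=H[:3,:3].T@(t-H[:3,3]);u=K@[q[0],-q[1],-q[2]];print(P,np.round(u[:2]/u[2]*1.25))
E
```

```text
clock: 2.7
ee_pos: [543.5, -13.7, 430.3]
orientation: [-2.983, -0.984, 0.003]
ft_force: [0.3, 0.2, -0.4]
gripper_width: 85.2
clk 2.70 pos [543.5 -13.7 430.3] heading 36.5 tilt [-0.002 -0.    -1.   ] F [ 0.31  0.18 -0.37] w 85.2
shift [-0.4  1.3  0.3] twist -0.1
[544, -15, 361] [324. 256.]
[513, -50, 165] [288. 209.]
[650, -158, 390] [324. 492.]
```

View pics/w1.png

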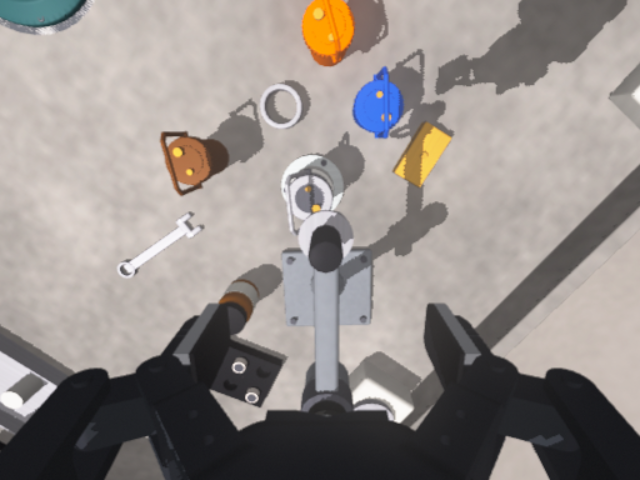

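Picture 4 shows the handle top at (325,256), with (324,256) predicted. The bail bar runs along x≈291 from row 180 to 230, with its centre predicted at (288,209), so the estimates agree. I'll descend and grip.

```bash
python3 -m handwheel '[{"claw":1,"x":0,"y":1,"z":35,"twist":0},{"claw":1,"x":0,"y":0,"z":35,"twist":0},{"claw":1,"x":0,"y":0,"z":26,"twist":0},{"claw":1,"x":0,"y":0,"z":11,"twist":0},{"claw":0.3,"x":0,"y":0,"z":0,"twist":0}]' 60
python3 -m handwheel '[{"claw":-0.2,"x":0,"y":0,"z":0,"twist":0},{"claw":-0.5,"x":0,"y":0,"z":0,"twist":0},{"claw":-0.8,"x":0,"y":0,"z":0,"twist":0},{"claw":-1,"x":0,"y":0,"z":0,"twist":0},{"claw":-1,"x":0,"y":0,"z":0,"twist":0}]' 60
python3 -c "
from h import *
plan([544,-15,323],36.6)"
```

```text
clock: 3.38
ee_pos: [544.1, -13.2, 324.1]
orientation: [-2.982, -0.988, 0.001]
ft_force: [0.3, -0.7, 0.8]
gripper_width: 69.9
clock: 4.0
ee_pos: [544.6, -14.1, 324.9]
orientation: [-2.983, -0.986, -0.002]
ft_force: [-1.6, 0.4, 4.6]
gripper_width: 23.0
clk 4.00 pos [544.6 -14.1 324.9] heading 36.6 tilt [ 0.001  0.001 -1.   ] F [-1.57  0.36  4.62] w 23.0
shift [-1.   0.4  1.9] twist -0.0
```

```bash
for i in 1; do python3 -m handwheel '[{"claw":-1,"x":-4.2,"y":0.05,"z":0,"twist":-1.35},{"claw":-1,"x":-8.4,"y":0.2,"z":0,"twist":-2.7},{"claw":-1,"x":-8.4,"y":0.2,"z":0,"twist":-2.7},{"claw":-1,"x":-8.4,"y":0.2,"z":0,"twist":-2.7},{"claw":-1,"x":-8.4,"y":0.2,"z":0,"twist":-2.7}]' 60; done
python3 -m handwheel '[{"claw":-1,"x":-8.4,"y":0.2,"z":0,"twist":-2.7},{"claw":-1,"x":-8.4,"y":0.2,"z":0,"twist":-2.7},{"claw":-1,"x":-8.4,"y":0.2,"z":0,"twist":-2.7},{"claw":-1,"x":-8.4,"y":0.2,"z":0,"twist":-2.7},{"claw":-1,"x":-8.4,"y":0.2,"z":0,"twist":-2.7}]' 60
python3 -c "
from h import *
plan([513.4,-49.8,164],36.6)"
```

```text
clock: 4.62
ee_pos: [516.5, -39.8, 324.8]
orientation: [-2.86, -1.299, -0.002]
ft_force: [-1.4, 1.6, 6.0]
gripper_width: 22.7
clock: 5.25
ee_pos: [492.6, -74.4, 324.8]
orientation: [-2.687, -1.626, -0.001]
ft_force: [-1.3, 1.7, 5.8]
gripper_width: 22.6
clk 5.25 pos [492.6 -74.4 324.8] heading 62.4 tilt [ 0.     0.001 -1.   ] F [-1.33  1.68  5.81] w 22.6
shift [ 31.3   7.1 160.8] twist 25.8
```

```bash
python3 -m handwheel '[{"claw":-1,"x":-5,"y":0.1,"z":3,"twist":-1.6},{"claw":-1,"x":0,"y":0,"z":10,"twist":0},{"claw":-1,"x":0,"y":0,"z":12,"twist":0},{"claw":-1,"x":0,"y":0,"z":12,"twist":0},{"claw":-1,"x":0,"y":0,"z":12,"twist":0}]' 80
python3 -m handwheel '[{"claw":-1,"x":0,"y":0,"z":12,"twist":0},{"claw":-1,"x":0,"y":0,"z":12,"twist":0},{"claw":-1,"x":0,"y":0,"z":12,"twist":0},{"claw":-1,"x":0,"y":0,"z":8,"twist":0},{"claw":-1,"x":0,"y":0,"z":0,"twist":0}]'
python3 - <<'E'
from h import *
plan([513.4,-49.8,164],36.6)
a=get_image("scene");b=get_image("side");s=env.get_state()
h=np.array(s["ee_pos"])+[0,0,15.1-104]
print(proj("scene",h),proj("side",h),h)
A=cv2.resize(a[165:255,180:250],(400,514),interpolation=cv2.INTER_CUBIC)
B=cv2.resize(b[175:265,255:325],(400,514),interpolation=cv2.INTER_CUBIC)
cv2.imwrite("pics/c2.png",np.hstack([A,B]))
E
```

```text
clock: 5.88
ee_pos: [490.2, -78.7, 276.0]
orientation: [-2.665, -1.661, -0.001]
ft_force: [-5.2, 1.4, 12.3]
gripper_width: 22.2
clock: 6.5
ee_pos: [490.2, -78.7, 231.7]
orientation: [-2.665, -1.661, 0.0]
ft_force: [-5.3, 3.1, 10.8]
gripper_width: 22.6
clk 6.50 pos [490.2 -78.7 231.7] heading 63.9 tilt [-0.001  0.001 -1.   ] F [-5.29  3.05 10.77] w 22.6
shift [36.1  8.2 67.7] twist 27.3
[[199.15295348 201.2294491 ]] [[287.39921828 243.04533123]] [490.18263405 -78.68497327 143.07764041]
```

View pics/c2.png

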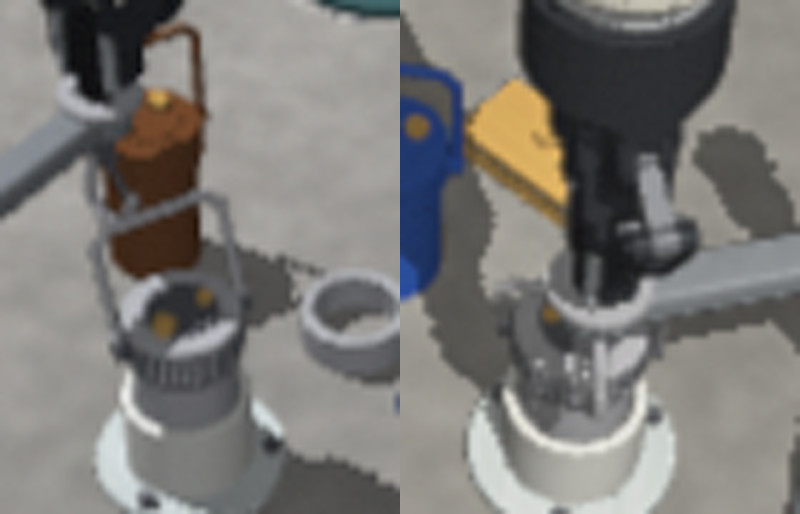

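Picture 5: the hook is on the robot side of the bar, with the hook at about (110,185) and the bar from (108,228) to (205,195) in the scene crop. It is about 9 mm too high, so I'll lower it, ease the radial load and feel inward.

```bash
python3 -m handwheel '[{"claw":-1,"x":0,"y":-0.5,"z":4,"twist":0},{"claw":-1,"x":0,"y":-0.5,"z":5,"twist":0},{"claw":-1,"x":0,"y":0,"z":0,"twist":0},{"claw":-1,"x":3,"y":0,"z":0,"twist":1},{"claw":-1,"x":3,"y":0,"z":0,"twist":1}]'
python3 -m handwheel '[{"claw":-1,"x":3,"y":0,"z":0,"twist":1},{"claw":-1,"x":3,"y":0,"z":0,"twist":1},{"claw":-1,"x":3,"y":0,"z":0,"twist":1},{"claw":-1,"x":0,"y":0,"z":0,"twist":0},{"claw":-1,"x":0,"y":0,"z":0,"twist":0}]'
cat >> h.py <<'E'
def st(n=6):
    import time
    s=env.get_state();M=R.from_rotvec(s["orientation"]).as_matrix()
    p=s["ee_pos"];C=np.array([650,-158]);f=M.T@s["ft_force"];t=M.T@(np.array([513.4,-49.8,164])-p)
    print("clk %.2f"%s["clock"],"pos",np.round(p,1),"carr %.1f"%(324.9-p[2]),"seat z %.1f"%(236-(324.9-p[2])),"Ftool",np.round(f,2),"bar est out %.1f along %.1f"%(t[0],t[1]),"r %.1f"%np.hypot(*(p[:2]-C)),"w %.1f"%s["gripper_width"])
E
python3 -c "
from h import *
st()"
```

```text
clock: 7.22
ee_pos: [492.9, -73.2, 223.5]
orientation: [2.695, 1.614, 0.002]
ft_force: [-2.8, 1.3, 11.6]
gripper_width: 22.3
clock: 7.85
ee_pos: [497.5, -65.0, 223.6]
orientation: [2.736, 1.544, 0.003]
ft_force: [-2.5, 2.0, 11.3]
gripper_width: 22.3
clk 7.85 pos [497.5 -65.  223.6] carr 101.3 seat z 134.7 Ftool [  0.49  -3.16 -11.33] bar est out 21.1 along 5.6 r 178.6 w 22.3
```

```bash
python3 -m handwheel '[{"claw":-1,"x":1.5,"y":0,"z":0,"twist":0.5},{"claw":-1,"x":1.5,"y":0,"z":0,"twist":0.5},{"claw":-1,"x":1.5,"y":0,"z":0,"twist":0.5},{"claw":-1,"x":1.5,"y":0,"z":0,"twist":0.5},{"claw":-1,"x":0,"y":0,"z":0,"twist":0}]' >/dev/null
python3 -c "
from h import *
st()"
python3 -m handwheel '[{"claw":-1,"x":1,"y":0,"z":0,"twist":0.3},{"claw":-1,"x":1,"y":0,"z":0,"twist":0.3},{"claw":-1,"x":1,"y":0,"z":0,"twist":0.3},{"claw":-1,"x":0,"y":0,"z":0,"twist":0},{"claw":-1,"x":0,"y":0,"z":0,"twist":0}]' >/dev/null
python3 -c "
from h import *
st()"
```

```text
clk 8.47 pos [500.8 -59.9 223.6] carr 101.3 seat z 134.7 Ftool [  0.7   -3.4  -11.08] bar est out 15.3 along 5.0 r 178.6 w 21.9
clk 9.10 pos [502.4 -57.5 223.6] carr 101.3 seat z 134.7 Ftool [ -0.2   -3.51 -11.4 ] bar est out 12.5 along 4.7 r 178.6 w 22.2
```

```bash
python3 -m handwheel '[{"claw":-1,"x":1,"y":0,"z":0,"twist":0.3},{"claw":-1,"x":1,"y":0,"z":0,"twist":0.3},{"claw":-1,"x":0,"y":0,"z":0,"twist":0},{"claw":-1,"x":0,"y":0,"z":0,"twist":0},{"claw":-1,"x":0,"y":0,"z":0,"twist":0}]' >/dev/null
python3 -c "
from h import *
st()"
python3 -m handwheel '[{"claw":-1,"x":1,"y":0,"z":0,"twist":0.3},{"claw":-1,"x":1,"y":0,"z":0,"twist":0.3},{"claw":-1,"x":0,"y":0,"z":0,"twist":0},{"claw":-1,"x":0,"y":0,"z":0,"twist":0},{"claw":-1,"x":0,"y":0,"z":0,"twist":0}]' >/dev/null
python3 -c "
from h import *
st()"
```

```text
clk 9.72 pos [503.5 -55.9 223.6] carr 101.3 seat z 134.7 Ftool [  0.63  -4.2  -11.14] bar est out 10.6 along 4.6 r 178.6 w 22.2
clk 10.35 pos [504.5 -54.4 223.6] carr 101.3 seat z 134.7 Ftool [ -0.33  -2.45 -11.35] bar est out 8.7 along 4.5 r 178.6 w 22.0
```

```bash
python3 -m handwheel '[{"claw":-1,"x":1,"y":0,"z":0,"twist":0.3},{"claw":-1,"x":1,"y":0,"z":0,"twist":0.3},{"claw":-1,"x":0,"y":0,"z":0,"twist":0},{"claw":-1,"x":0,"y":0,"z":0,"twist":0},{"claw":-1,"x":0,"y":0,"z":0,"twist":0}]' >/dev/null
python3 -c "
from h import *
st()"
python3 -m handwheel '[{"claw":-1,"x":1,"y":0,"z":0,"twist":0.3},{"claw":-1,"x":1,"y":0,"z":0,"twist":0.3},{"claw":-1,"x":0,"y":0,"z":0,"twist":0},{"claw":-1,"x":0,"y":0,"z":0,"twist":0},{"claw":-1,"x":0,"y":0,"z":0,"twist":0}]' >/dev/null
python3 -c "
from h import *
st()"
```

```text
clk 10.97 pos [505.6 -52.9 223.6] carr 101.3 seat z 134.7 Ftool [ -1.2   -2.96 -11.79] bar est out 7.0 along 4.5 r 178.6 w 22.2
clk 11.60 pos [506.7 -51.4 223.5] carr 101.4 seat z 134.6 Ftool [ -1.29  -2.96 -12.97] bar est out 5.2 along 4.4 r 178.6 w 22.0
```

```bash
python3 -m handwheel '[{"claw":-1,"x":1,"y":0,"z":0,"twist":0.3},{"claw":-1,"x":1,"y":0,"z":0,"twist":0.3},{"claw":-1,"x":0,"y":0,"z":0,"twist":0},{"claw":-1,"x":0,"y":0,"z":0,"twist":0},{"claw":-1,"x":0,"y":0,"z":0,"twist":0}]' >/dev/null
python3 -c "
from h import *
st()"
python3 -m handwheel '[{"claw":-1,"x":1,"y":0,"z":0,"twist":0.3},{"claw":-1,"x":0,"y":0,"z":0,"twist":0.0},{"claw":-1,"x":0,"y":0,"z":0,"twist":0},{"claw":-1,"x":0,"y":0,"z":0,"twist":0},{"claw":-1,"x":0,"y":0,"z":0,"twist":0}]' >/dev/null
python3 - <<'E'
from h import *
st()
a=get_image("scene")
w=get_image("wrist")
A=cv2.resize(a[170:240,190:250],(514,600),interpolation=cv2.INTER_CUBIC)
cv2.imwrite("pics/c3.png",A)
E
```

```text
clk 12.22 pos [507.8 -49.9 223.5] carr 101.4 seat z 134.6 Ftool [ -0.29  -3.3  -12.38] bar est out 3.4 along 4.4 r 178.6 w 22.7
clk 12.85 pos [508.4 -49.1 223.6] carr 101.3 seat z 134.7 Ftool [ -1.3   -3.79 -11.99] bar est out 2.4 along 4.3 r 178.6 w 22.2
```

View pics/c3.png

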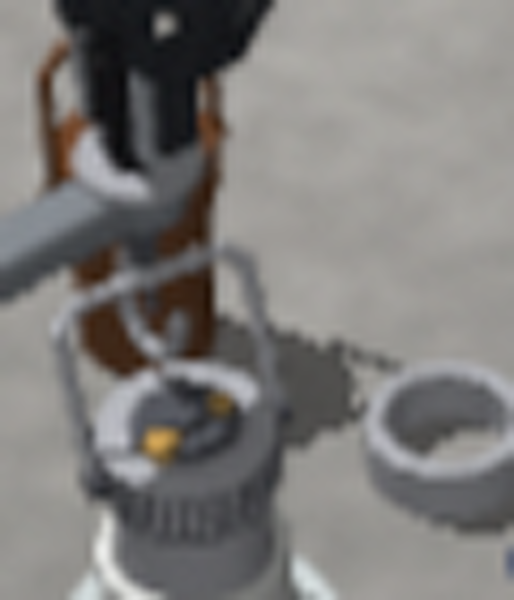

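Picture 6: the hook's bowl is at (150,340) and its tip at (180,315), both under the bar, which crosses at (150,283). I'll measure the offset.

```bash
python3 - <<'E'
from h import *
np.set_printoptions(precision=1,suppress=True)
s=env.get_state();M=R.from_rotvec(s["orientation"]).as_matrix();p=s["ee_pos"]
k=600/70
N=lambda u,v:("scene",np.array([190+u/k-.4,170+v/k-.4]))
for e in [(65,320),(150,283),(225,252)]:
  for z in (162,165.5):
    P=atz(*N(*e),z); print(e,z,P,"tool",M.T@(P-p))
# predicted hook landmarks in crop
for nm,t in dict(bowl=[0,0,94.9-6-0+10],tipTop=[15.5,0,88.9-20],seat=[0,0,88.9],stem=[-13,0,60]).items():
    P=p+M@np.array(t);print(nm,(proj("scene",P)[0]-[189.6,169.6])*k)
E
```

```text
(65, 320) 162 [536.4 -71.3 162. ] tool [-0.7 35.7 61.6]
(65, 320) 165.5 [540.2 -70.  165.5] tool [ 2.6 37.9 58.1]
(150, 283) 162 [513.2 -47.6 162. ] tool [ 4.1  2.9 61.6]
(150, 283) 165.5 [517.1 -46.5 165.5] tool [ 7.3  5.3 58.1]
(225, 252) 162 [493.1 -26.  162. ] tool [  9.  -26.2  61.5]
(225, 252) 165.5 [497.1 -25.  165.5] tool [ 12.2 -23.7  58. ]
bowl [155.2 354.6]
tipTop [179.1 311.7]
seat [153.6 333.2]
stem [124.8 251.9]
```

```bash
python3 -m handwheel '[{"claw":-1,"x":1,"y":0,"z":0,"twist":0.3},{"claw":-1,"x":0,"y":0,"z":0,"twist":0},{"claw":-1,"x":0,"y":0,"z":0,"twist":0},{"claw":-1,"x":0.5,"y":0,"z":0,"twist":0},{"claw":-1,"x":0,"y":0,"z":0,"twist":0}]' >/dev/null
python3 -c "
from h import *
st()"
python3 -m handwheel '[{"claw":-1,"x":1,"y":0,"z":0,"twist":0.3},{"claw":-1,"x":0,"y":0,"z":0,"twist":0},{"claw":-1,"x":0,"y":0,"z":0,"twist":0},{"claw":-1,"x":0,"y":0,"z":0,"twist":0},{"claw":-1,"x":0,"y":0,"z":0,"twist":0}]' >/dev/null
python3 -c "
from h import *
st()"
```

```text
clk 13.57 pos [509.2 -48.2 223.6] carr 101.3 seat z 134.7 Ftool [ -2.95  -3.25 -12.61] bar est out 1.3 along 4.3 r 178.6 w 22.4
clk 14.20 pos [509.8 -47.4 223.6] carr 101.3 seat z 134.7 Ftool [ -2.9   -3.   -11.92] bar est out 0.3 along 4.3 r 178.6 w 22.3
```

```bash
python3 -m handwheel '[{"claw":-1,"x":1,"y":0,"z":0,"twist":0.3},{"claw":-1,"x":0,"y":0,"z":0,"twist":0},{"claw":-1,"x":0,"y":0,"z":0,"twist":0},{"claw":-1,"x":0,"y":0,"z":0,"twist":0},{"claw":-1,"x":0,"y":0,"z":0,"twist":0}]' >/dev/null
python3 -c "
from h import *
st()"
python3 -m handwheel '[{"claw":-1,"x":0.8,"y":0,"z":0,"twist":0.2},{"claw":-1,"x":0,"y":0,"z":0,"twist":0},{"claw":-1,"x":0,"y":0,"z":0,"twist":0},{"claw":-1,"x":0,"y":0,"z":0,"twist":0},{"claw":-1,"x":0,"y":0,"z":0,"twist":0}]' >/dev/null
python3 -c "
from h import *
st()"
```

```text
clk 14.82 pos [510.2 -46.8 223.6] carr 101.3 seat z 134.7 Ftool [ -3.23  -3.65 -13.02] bar est out -0.4 along 4.3 r 178.6 w 22.3
clk 15.45 pos [510.5 -46.4 223.6] carr 101.3 seat z 134.7 Ftool [ -4.31  -3.82 -13.13] bar est out -0.8 along 4.3 r 178.6 w 22.4
```

```bash
python3 -m handwheel '[{"claw":-1,"x":0.8,"y":0,"z":0,"twist":0.2},{"claw":-1,"x":0,"y":0,"z":0,"twist":0},{"claw":-1,"x":0,"y":0,"z":0,"twist":0},{"claw":-1,"x":0,"y":0,"z":0,"twist":0},{"claw":-1,"x":0,"y":0,"z":0,"twist":0}]' >/dev/null
python3 -c "
from h import *
st()"

```

```text
clk 16.07 pos [510.8 -46.1 223.6] carr 101.3 seat z 134.7 Ftool [ -5.91  -3.93 -13.8 ] bar est out -1.2 along 4.3 r 178.6 w 22.2
```

```bash
python3 -m handwheel '[{"claw":-1,"x":0,"y":0,"z":-2,"twist":0},{"claw":-1,"x":0,"y":0,"z":-2,"twist":0},{"claw":-1,"x":0,"y":0,"z":-2,"twist":0},{"claw":-1,"x":0,"y":0,"z":0,"twist":0},{"claw":-1,"x":0,"y":0,"z":0,"twist":0}]' >/dev/null
python3 -c "
from h import *
st()"

```

```text
clk 16.70 pos [510.7 -46.2 229.5] carr 95.4 seat z 140.6 Ftool [ -4.37  -3.57 -13.29] bar est out -1.1 along 4.3 r 178.6 w 22.4
```

```bash
python3 -m handwheel '[{"claw":-1,"x":0,"y":0,"z":-2,"twist":0},{"claw":-1,"x":0,"y":0,"z":-2,"twist":0},{"claw":-1,"x":0,"y":0,"z":-1,"twist":0},{"claw":-1,"x":0,"y":0,"z":0,"twist":0},{"claw":-1,"x":0,"y":0,"z":0,"twist":0}]' >/dev/null
python3 -c "
from h import *
st()"

```

```text
clk 17.32 pos [510.6 -46.2 234.1] carr 90.8 seat z 145.2 Ftool [ -3.94  -2.19 -10.36] bar est out -1.0 along 4.4 r 178.7 w 22.3
```

```bash
python3 -m handwheel '[{"claw":-1,"x":0,"y":0,"z":-2,"twist":0},{"claw":-1,"x":0,"y":0,"z":-2,"twist":0},{"claw":-1,"x":0,"y":0,"z":-1,"twist":0},{"claw":-1,"x":0,"y":0,"z":0,"twist":0},{"claw":-1,"x":0,"y":0,"z":0,"twist":0}]' >/dev/null
python3 -c "
from h import *
st()"

```

```text
clk 17.95 pos [510.6 -46.3 239. ] carr 85.9 seat z 150.1 Ftool [-4.12 -2.87 -9.48] bar est out -0.8 along 4.4 r 178.7 w 22.1
```

```bash
python3 -m handwheel '[{"claw":-1,"x":0,"y":0,"z":-2,"twist":0},{"claw":-1,"x":0,"y":0,"z":-2,"twist":0},{"claw":-1,"x":0,"y":0,"z":-1,"twist":0},{"claw":-1,"x":0,"y":0,"z":0,"twist":0},{"claw":-1,"x":0,"y":0,"z":0,"twist":0}]' >/dev/null
python3 -c "
from h import *
st()"

```

```text
clk 18.57 pos [511.2 -45.8 244.8] carr 80.1 seat z 155.9 Ftool [ -3.58  -3.6  -15.61] bar est out -1.8 along 4.2 r 178.5 w 22.3
```

```bash
python3 -m handwheel '[{"claw":-1,"x":0,"y":0,"z":0,"twist":0},{"claw":-1,"x":0,"y":0,"z":0,"twist":0},{"claw":-1,"x":0,"y":0,"z":0,"twist":0},{"claw":-1,"x":0,"y":0,"z":0,"twist":0},{"claw":-1,"x":0,"y":0,"z":0,"twist":0}]' >/dev/null
python3 - <<'E'
from h import *
st()
a=get_image("scene")
b=get_image("side")
A=cv2.resize(a[165:235,190:240],(400,560),interpolation=cv2.INTER_CUBIC)
B=cv2.resize(b[185:255,265:315],(400,560),interpolation=cv2.INTER_CUBIC)
cv2.imwrite("pics/c4.png",np.hstack([A,B]))
E
```

```text
clk 19.20 pos [511.2 -45.7 244.8] carr 80.1 seat z 155.9 Ftool [ -3.41  -4.33 -15.26] bar est out -1.9 along 4.2 r 178.6 w 22.4
```

View pics/c4.png

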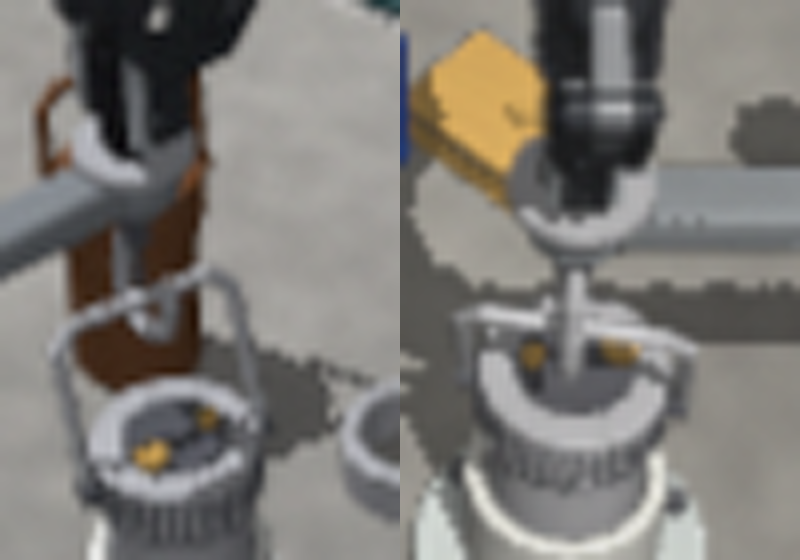

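Picture 7: the bar crosses inside the hook's mouth (scene crop about (160,290)), with the bowl below at (150,328). The steady force fits the gate pressing on top of the bar. I'll keep easing up.

```bash
python3 -m handwheel '[{"claw":-1,"x":0,"y":0,"z":-1,"twist":0},{"claw":-1,"x":0,"y":0,"z":-1,"twist":0},{"claw":-1,"x":0,"y":0,"z":0,"twist":0},{"claw":-1,"x":0,"y":0,"z":0,"twist":0},{"claw":-1,"x":0,"y":0,"z":0,"twist":0}]' >/dev/null
python3 -c "
from h import *
st()"

```

```text
clk 19.93 pos [511.6 -45.1 246.6] carr 78.3 seat z 157.7 Ftool [ -0.84  -3.53 -11.64] bar est out -2.6 along 4.3 r 178.6 w 22.5
```

```bash
python3 -m handwheel '[{"claw":-1,"x":0,"y":0,"z":-1,"twist":0},{"claw":-1,"x":0,"y":0,"z":-1,"twist":0},{"claw":-1,"x":0,"y":0,"z":0,"twist":0},{"claw":-1,"x":0,"y":0,"z":0,"twist":0},{"claw":-1,"x":0,"y":0,"z":0,"twist":0}]' >/dev/null
python3 -c "
from h import *
st()"

```

```text
clk 20.55 pos [511.6 -45.1 248.6] carr 76.3 seat z 159.7 Ftool [ -0.88  -2.68 -11.84] bar est out -2.7 along 4.3 r 178.6 w 22.1
```

The snap shows in the forces: the side load fell from 3.4 N to 0.8 N and the vertical load is back to the spring only. Easing up until the weight comes on.

```bash
python3 -m handwheel '[{"claw":-1,"x":0,"y":0,"z":-1,"twist":0},{"claw":-1,"x":0,"y":0,"z":-1,"twist":0},{"claw":-1,"x":0,"y":0,"z":-1,"twist":0},{"claw":-1,"x":0,"y":0,"z":0,"twist":0},{"claw":-1,"x":0,"y":0,"z":0,"twist":0}]' >/dev/null
python3 -c "
from h import *
st()"

```

```text
clk 21.18 pos [511.6 -45.1 251.6] carr 73.3 seat z 162.7 Ftool [ -1.2   -2.33 -11.15] bar est out -2.6 along 4.3 r 178.6 w 22.4
```

```bash
python3 -m handwheel '[{"claw":-1,"x":0,"y":0,"z":-1,"twist":0},{"claw":-1,"x":0,"y":0,"z":-1,"twist":0},{"claw":-1,"x":0,"y":0,"z":-1,"twist":0},{"claw":-1,"x":0,"y":0,"z":0,"twist":0},{"claw":-1,"x":0,"y":0,"z":0,"twist":0}]' >/dev/null
python3 -c "
from h import *
st()"

```

```text
clk 21.80 pos [511.5 -45.  253.8] carr 71.1 seat z 164.9 Ftool [-0.38 -1.65 -6.66] bar est out -2.6 along 4.4 r 178.7 w 22.4
```

```bash
python3 -m handwheel '[{"claw":-1,"x":0,"y":0,"z":-1,"twist":0},{"claw":-1,"x":0,"y":0,"z":-1,"twist":0},{"claw":-1,"x":0,"y":0,"z":-1,"twist":0},{"claw":-1,"x":0,"y":0,"z":-1,"twist":0},{"claw":-1,"x":0,"y":0,"z":0,"twist":0}]' >/dev/null
python3 -c "
from h import *
st()"

```

```text
clk 22.43 pos [511.4 -45.  257.6] carr 67.3 seat z 168.7 Ftool [ 0.19  1.11 -6.33] bar est out -2.6 along 4.5 r 178.8 w 22.3
```

```bash
python3 -m handwheel '[{"claw":-1,"x":0,"y":0,"z":-1,"twist":0},{"claw":-1,"x":0,"y":0,"z":-1,"twist":0},{"claw":-1,"x":0,"y":0,"z":-1,"twist":0},{"claw":-1,"x":0,"y":0,"z":-1,"twist":0},{"claw":-1,"x":0,"y":0,"z":0,"twist":0}]' >/dev/null
python3 -c "
from h import *
st()"

```

```text
clk 23.05 pos [511.4 -44.9 261.6] carr 63.3 seat z 172.7 Ftool [ 0.08  2.47 -5.52] bar est out -2.6 along 4.5 r 178.9 w 22.5
```

```bash
python3 -m handwheel '[{"claw":-1,"x":0,"y":0,"z":-2,"twist":0},{"claw":-1,"x":0,"y":0,"z":-2,"twist":0},{"claw":-1,"x":0,"y":0,"z":-2,"twist":0},{"claw":-1,"x":0,"y":0,"z":-2,"twist":0},{"claw":-1,"x":0,"y":0,"z":-2,"twist":0}]' >/dev/null
python3 -c "
from h import *
st()"

```

```text
clk 23.68 pos [511.3 -44.9 271.5] carr 53.4 seat z 182.6 Ftool [-0.39  5.34 -3.87] bar est out -2.5 along 4.6 r 178.9 w 22.2
```

```bash
python3 -m handwheel '[{"claw":-1,"x":0,"y":0,"z":-2,"twist":0},{"claw":-1,"x":0,"y":0,"z":-2,"twist":0},{"claw":-1,"x":0,"y":0,"z":-2,"twist":0},{"claw":-1,"x":0,"y":0,"z":-2,"twist":0},{"claw":-1,"x":0,"y":0,"z":-2,"twist":0}]' >/dev/null
python3 -c "
from h import *
st()"

```

```text
clk 24.30 pos [511.3 -44.9 281.5] carr 43.4 seat z 192.6 Ftool [ 0.55  5.42 -4.14] bar est out -2.5 along 4.6 r 178.9 w 22.1
```

```bash
python3 -m handwheel '[{"claw":-1,"x":0,"y":0,"z":-2,"twist":0},{"claw":-1,"x":0,"y":0,"z":-2,"twist":0},{"claw":-1,"x":0,"y":0,"z":-2,"twist":0},{"claw":-1,"x":0,"y":0,"z":-2,"twist":0},{"claw":-1,"x":0,"y":0,"z":-1,"twist":0}]' >/dev/null
python3 -c "
from h import *
st()"

```

```text
clk 24.93 pos [511.3 -44.9 290.6] carr 34.3 seat z 201.7 Ftool [ 0.45  5.39 -3.4 ] bar est out -2.5 along 4.6 r 178.9 w 22.2
```

```bash
python3 -m handwheel '[{"claw":-1,"x":0,"y":0.3,"z":-1,"twist":0},{"claw":-1,"x":0,"y":0.3,"z":-1,"twist":0},{"claw":-1,"x":0,"y":0,"z":-1,"twist":0},{"claw":-1,"x":0,"y":0,"z":-1,"twist":0},{"claw":-1,"x":0,"y":0,"z":-1,"twist":0}]' >/dev/null
python3 -c "
from h import *
st()"

```

```text
clk 25.55 pos [511.4 -45.  295.3] carr 29.6 seat z 206.4 Ftool [ 0.06  2.55 -5.02] bar est out -2.5 along 4.6 r 178.8 w 22.2
```

```bash
python3 -m handwheel '[{"claw":-1,"x":0,"y":0,"z":-1,"twist":0},{"claw":-1,"x":0,"y":0,"z":-1,"twist":0},{"claw":-1,"x":0,"y":0,"z":-1,"twist":0},{"claw":-1,"x":0,"y":0,"z":-1,"twist":0},{"claw":-1,"x":0,"y":0,"z":-1,"twist":0}]' >/dev/null
python3 -c "
from h import *
st()"

```

```text
clk 26.18 pos [511.4 -45.  300.4] carr 24.5 seat z 211.5 Ftool [-0.1   2.04 -5.45] bar est out -2.5 along 4.6 r 178.8 w 22.4
```

```bash
python3 -m handwheel '[{"claw":-1,"x":0,"y":0,"z":-1,"twist":0},{"claw":-1,"x":0,"y":0,"z":-1,"twist":0},{"claw":-1,"x":0,"y":0,"z":-1,"twist":0},{"claw":-1,"x":0,"y":0,"z":-1,"twist":0},{"claw":-1,"x":0,"y":0,"z":-1,"twist":0}]' >/dev/null
python3 -c "
from h import *
st()"

```

```text
clk 26.80 pos [511.5 -45.  305.3] carr 19.6 seat z 216.4 Ftool [-0.92  2.34 -4.3 ] bar est out -2.5 along 4.5 r 178.7 w 22.3
```

```bash
python3 -m handwheel '[{"claw":-1,"x":0,"y":0,"z":-2,"twist":0},{"claw":-1,"x":0,"y":0,"z":-2,"twist":0},{"claw":-1,"x":0,"y":0,"z":-2,"twist":0},{"claw":-1,"x":0,"y":0,"z":-2,"twist":0},{"claw":-1,"x":0,"y":0,"z":-2,"twist":0}]' >/dev/null
python3 -c "
from h import *
st()"

```

```text
clk 27.43 pos [511.5 -45.1 315.4] carr 9.5 seat z 226.5 Ftool [ 0.4   1.5  -3.99] bar est out -2.5 along 4.5 r 178.7 w 22.3
```

```bash
python3 -m handwheel '[{"claw":-1,"x":0,"y":0,"z":-2,"twist":0},{"claw":-1,"x":0,"y":0,"z":-2,"twist":0},{"claw":-1,"x":0,"y":0,"z":-2,"twist":0},{"claw":-1,"x":0,"y":0,"z":-2,"twist":0},{"claw":-1,"x":0,"y":0,"z":-1,"twist":0}]' >/dev/null
python3 -c "
from h import *
st()"
python3 -m handwheel '[{"claw":-1,"x":0,"y":0,"z":-0.5,"twist":0},{"claw":-1,"x":0,"y":0,"z":0,"twist":0},{"claw":-1,"x":0,"y":0,"z":0,"twist":0},{"claw":-1,"x":0,"y":0,"z":0,"twist":0},{"claw":-1,"x":0,"y":0,"z":0,"twist":0}]' >/dev/null
python3 - <<'E'
from h import *
st()
a=get_image("scene")
b=get_image("side")
A=cv2.resize(a[135:255,180:260],(400,600),interpolation=cv2.INTER_CUBIC)
B=cv2.resize(b[148:268,255:335],(400,600),interpolation=cv2.INTER_CUBIC)
cv2.imwrite("pics/c5.png",np.hstack([A,B]))
E
```

```text
clk 28.05 pos [511.5 -45.1 324.4] carr 0.5 seat z 235.5 Ftool [-0.02  2.62 -1.48] bar est out -2.5 along 4.4 r 178.7 w 22.4
clk 28.68 pos [511.6 -45.2 324.7] carr 0.2 seat z 235.8 Ftool [0.56 4.27 0.94] bar est out -2.4 along 4.2 r 178.5 w 22.3
```

View pics/c5.png

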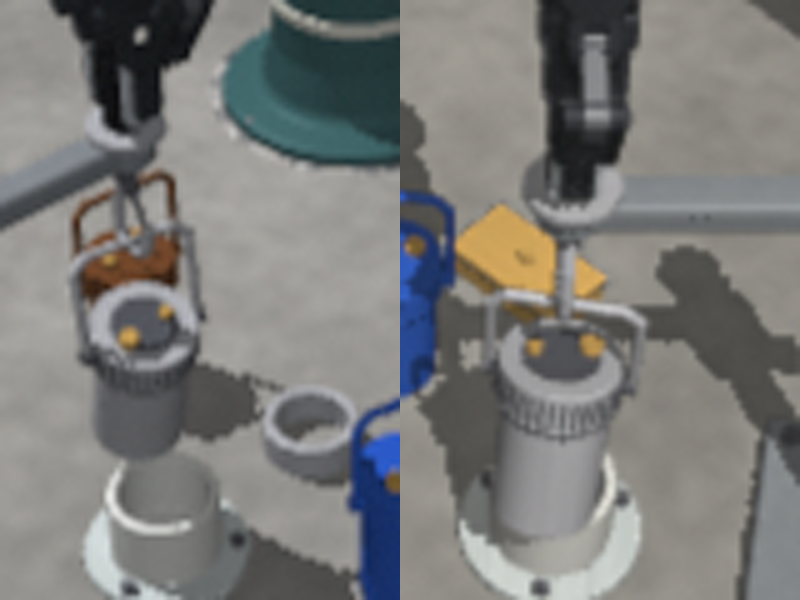

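Picture 8: the bomb hangs free of the cup, with the bomb bottom at (140,440) and the rim at (163,490) in the scene crop. The hook is at the top and the gate line is closed. I'll relieve the radial load, let it settle and open.

```bash
python3 -m handwheel '[{"claw":-1,"x":0,"y":0.4,"z":0,"twist":0},{"claw":-1,"x":0,"y":0.3,"z":0,"twist":0},{"claw":-1,"x":0,"y":0,"z":0,"twist":0},{"claw":-1,"x":0,"y":0,"z":0,"twist":0},{"claw":-1,"x":0,"y":0,"z":0,"twist":0}]' 20 >/dev/null
python3 -c "
from h import *
st()"
python3 -m handwheel '[{"claw":-0.4,"x":0,"y":0,"z":0,"twist":0},{"claw":-0.3,"x":0,"y":0,"z":0,"twist":0},{"claw":-0.1,"x":0,"y":0,"z":0,"twist":0},{"claw":0.1,"x":0,"y":0,"z":0,"twist":0},{"claw":0.3,"x":0,"y":0,"z":0,"twist":0}]'
python3 -m handwheel '[{"claw":0.3,"x":0,"y":0,"z":-10,"twist":0},{"claw":0.3,"x":0,"y":0,"z":-20,"twist":0},{"claw":0.3,"x":0,"y":0,"z":-30,"twist":0},{"claw":0.3,"x":0,"y":0,"z":-30,"twist":0},{"claw":0.3,"x":0,"y":0,"z":0,"twist":0}]'
```

```text
clk 29.40 pos [511.7 -45.3 324.7] carr 0.2 seat z 235.8 Ftool [-1.22 -2.27 -1.14] bar est out -2.5 along 4.3 r 178.4 w 22.3
clock: 30.02
ee_pos: [512.1, -45.5, 324.8]
orientation: [-2.832, -1.36, -0.0]
ft_force: [-0.2, -0.5, 0.6]
gripper_width: 55.5
clock: 30.65
ee_pos: [513.3, -45.9, 417.6]
orientation: [2.83, 1.359, 0.008]
ft_force: [0.4, -0.4, 0.3]
gripper_width: 55.5
```

Now I'll wait for the swing to die, watching frame-to-frame image differences around the bomb.

```bash
cat > swing.py <<'E'
from h import *
# feature: intensity centroid shift by phase correlation over ~1 s of frames
F=[]
for i in range(16):
    F.append(cv2.cvtColor(get_image("side"),cv2.COLOR_BGR2GRAY)[205:262,268:310].astype(np.float32))
w=cv2.createHanningWindow(F[0].shape[::-1],cv2.CV_32F)
print([tuple(np.round(cv2.phaseCorrelate(F[0],f,w)[0],2)) for f in F],env.get_state()["clock"])
E
python3 swing.py
for i in 1 2 3 4 5 6; do python3 -m handwheel '[{"claw":0.3,"x":0,"y":0,"z":0,"twist":0},{"claw":0.3,"x":0,"y":0,"z":0,"twist":0},{"claw":0.3,"x":0,"y":0,"z":0,"twist":0},{"claw":0.3,"x":0,"y":0,"z":0,"twist":0},{"claw":0.3,"x":0,"y":0,"z":0,"twist":0}]' >/dev/null; done
python3 swing.py
python3 - <<'E'
from h import *
a=get_image("scene");b=get_image("side")
A=cv2.resize(a[135:255,180:260],(400,600),interpolation=cv2.INTER_CUBIC)
B=cv2.resize(b[148:268,255:335],(400,600),interpolation=cv2.INTER_CUBIC)
cv2.imwrite("pics/c6.png",np.hstack([A,B]))
E
```

```text
[(np.float64(0.5), np.float64(0.0)), (np.float64(0.48), np.float64(0.01)), (np.float64(0.47), np.float64(-0.0)), (np.float64(0.47), np.float64(0.0)), (np.float64(0.48), np.float64(-0.01)), (np.float64(0.48), np.float64(-0.02)), (np.float64(0.48), np.float64(0.01)), (np.float64(0.47), np.float64(-0.01)), (np.float64(0.49), np.float64(0.01)), (np.float64(0.46), np.float64(-0.05)), (np.float64(0.45), np.float64(-0.02)), (np.float64(0.47), np.float64(-0.0)), (np.float64(0.48), np.float64(-0.03)), (np.float64(0.45), np.float64(-0.01)), (np.float64(0.49), np.float64(-0.01)), (np.float64(0.47), np.float64(0.0))] 31.45
[(np.float64(0.5), np.float64(0.0)), (np.float64(0.48), np.float64(0.02)), (np.float64(0.5), np.float64(0.02)), (np.float64(0.51), np.float64(-0.0)), (np.float64(0.5), np.float64(-0.01)), (np.float64(0.47), np.float64(0.0)), (np.float64(0.47), np.float64(-0.04)), (np.float64(0.49), np.float64(-0.01)), (np.float64(0.49), np.float64(-0.01)), (np.float64(0.49), np.float64(-0.0)), (np.float64(0.51), np.float64(0.0)), (np.float64(0.5), np.float64(-0.02)), (np.float64(0.47), np.float64(0.01)), (np.float64(0.47), np.float64(0.01)), (np.float64(0.48), np.float64(-0.02)), (np.float64(0.5), np.float64(0.01))] 36.0
```

View pics/c6.png

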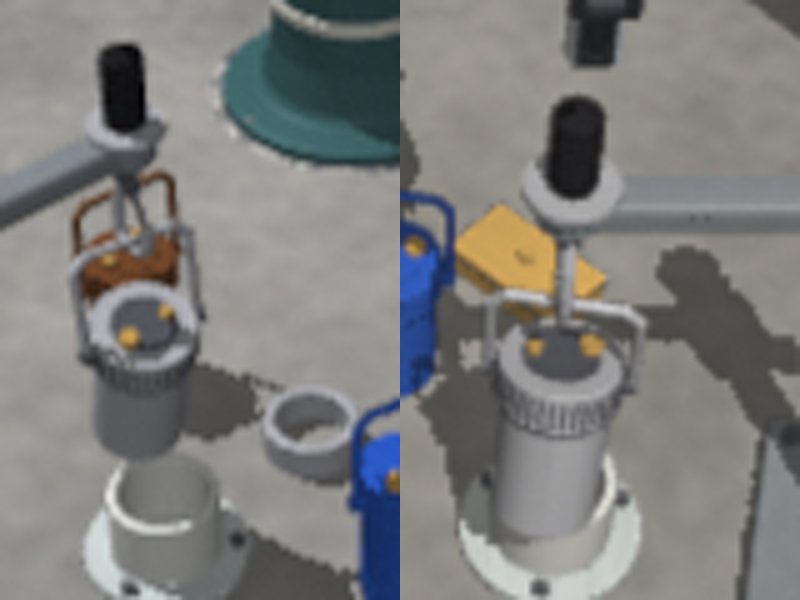

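Picture 9: the handle is free, and the bomb hangs still (image motion under 0.05 px) and clear of the holder. The hook is fully up.

```bash
python3 -c "
from workcell import env
print(env.hand_in())"
```

```text
the job is handed in; nothing more can be done
None
```

I drew the hook down beside the bail and felt it in under the bar. The gate folded at about 3 N. The largest side push I measured was about 6 N, when the gate reached its stop. I then eased the hook up until the bar snapped in, lifted the bomb slowly out of its holder to the top stop, let go and backed off. I handed it in after about 36 s of robot time.

Last checks:
- **Hook and bomb:** just before I let go, the hook was 0.2 mm from its top stop by the wrist reading. In the last picture the jib is still fully up, the bomb hangs straight in the hook and clear of the cup, and the handle is free.
- **Swing:** the bomb moved less than 0.05 px over two runs of frames, taken about 4 s apart.
- **Other things:** in the last close-up the spare nut and the fuse box are where they were, and the arm never went near the others. I took no final full picture of the bench.
- **Gate:** I judged it shut from the force drop at the snap and from the pictures; its angle was not measured. None of my checks failed, but `hand_in` reports no verdict.

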